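# Change over the bench supply panel through its mechanical interlock

### The arm

A 6-joint arm with a two-finger parallel gripper is mounted at the origin on the work surface. World frame = base frame: x ahead of the robot, y to its left, z up, the work surface at z = 0. Lengths are in m, angles in rad, forces in N, time in s.
With the tool pointing down it reaches from about 0.4 to 0.925 m from the base axis. Payload 3.4 kg.
Tool frame: the origin (TCP) lies at the very end of the fingers, on their centre line; the grasp point (between the pads) lies 19 mm behind it; z points along the fingers, y is the line along which they close (so a half turn about z gives the same grasp; the last joint's range is limited). The gripper opens to 85 mm and grips with 20 to 120 N. Pads are 22 mm wide; open, the fingers measure 114 mm over their backs; the gripper's body (76 mm by 85 mm) begins 54 mm behind the grasp point. The pads swing forward as they close: fully open they stand 13 mm farther back than shut.
Start: joints at [1.111, 0.307, 1.506, -0, 1.328, -0.073], TCP at [0.217, 0.533, 0.231] pointing down, gripper open.
Joint ranges: [-3.12, 3.12], [-1.05, 2.28], [0.14, 2.33], [-1.42, 4.57], [0.1, 2.73], [-2.68, 2.68]. Speed limits (rad/s): [2.57, 2.57, 3.14, 3.14, 3.14, 3.14].

### API

Orientations are given as a unit quaternion [w, x, y, z].
In Python, from workcell import robot gives the robot as it stands.
- The arm moves only by the tool servo_tool, never from a script. Its argument "targets" is one flat list of numbers, 7 for each row, row after row: the closure, from 0 (fully open) to 1 (shut), then the shift along the tool's x, y, z in cm, then the turn, a rotation vector about the tool's x, y, z in degrees. In form: [claw, dx, dy, dz, wx, wy, wz, claw, dx, dy, dz, wx, wy, wz, ...]. A call has 1 to 5 rows; each row shifts and turns the commanded pose from where the row before left it, along the tool's axes as they then stand; what a row does not reach is not made up. A row lasts 1/8 s, in which the tool goes at most 62.5 mm and 10.7 degrees, less where a joint would pass 70% of its speed; a pose out of reach is approached as far as the arm can. A call is refused whole if a number of a shift passes 6.25 or a number of a turn 10.7, either way. A call with a gripper value outside its range is refused whole. The fingers move at their own pace and stop on an object; "newtons" is the grip in N (left out, the last holds). Time passes only in rows, so rows that do not move let the fingers close. It gives the time, the measured TCP pose, the force, the opening and the grip force at its end, in the units of the state.
- robot.sense(): the state, without advancing time (a new reading comes with each control period).
- robot.read_camera(name): name is "scene" or "top" or "wrist"; returns the picture (400x640x3 uint8, red, green, blue); there is no depth.
- robot.get_calibration(name): a dict with "vertical_fov" (degrees; the focal length in pixels is half the picture's height over the tangent of half this angle, whatever the lens; pixels are square), "cx", "cy" (the principal point, pixels), "R" (3x3) and "t" (3): a world point X has camera coordinates R X + t. Camera axes: x right, y down, z forward; pixel columns grow to the right and rows downward; lengths in m; the calibration is good to about 2 mm. A picture is of the moment at which its call begins: read the wrist's pose just before it. get_calibration takes no time and is no camera call; for the wrist camera it gives the pose at the moment of the call.
- robot.hand_in(): hands the job in; it is judged then, once.
The state is a dict: "clock": time; "joints": joint angles; "dq": joint speeds; "joint_torque": joint torques, N m; "ee_pos": TCP position; "eef_rot": TCP orientation; "contact_force": force on the tool from outside, world axes, zero at the start; "torque": the same for the moment, N m; "grip_width": finger opening in m; "gripper_force": force on a finger pad.
Only numpy, scipy, OpenCV 4.12 (cv2) and the standard library are available. Lean on these libraries where they do the work, as an engineer would, in place of code of your own. Each camera call takes 0.05 s, during which the arm holds its last target. There are 200 camera calls.

### The job

Change over the supply panel on the bench. First swing the long isolator lever clockwise until it rests fully against its stop, which frees the interlock; then swing the short selector crank clockwise until it too is fully home against its stop. Work gently by feel, forcing neither handle against a stop or the interlock, leave both handles where they end, and leave the other things on the bench undisturbed.

Things in the scene. Friction and masses are not known exactly. Their poses are not given: they have to be found in the camera images.
- panel: Grey steel box fixed to the bench, 220 (its x) by 280 (its y) by 70 mm high; origin at the centre of its underside, x away from the robot at yaw 0, z up. On its top two handles turn about upright shafts: the isolator lever (pivot at x +20, y +45 mm) and the selector crank (x +59, y +11 mm).
- isolator: Long handle: a plain black bar 14 mm wide and 28 mm high, reaching 105 mm from its pivot along its own -x, flat sides upright, 92 to 120 mm above the bench. Origin on the pivot axis at panel-top height, z up. Stiff: free turning takes 0.8 N m (10 N at the grip); stays where left. For both handles, pushing at the grip over 10 N (0.8 N m about the pivot) harder than free turning needs, onto a stop or the interlock, is too much.
- isolator_grip (a point): Where to take the isolator lever: centre of the bar's width, 80 mm out from its pivot, 38 mm above the panel top (108 mm above the bench). Moves with the lever.
- isolator_pivot (a point): Point on the isolator's pivot axis, level with isolator_grip; fixed to the panel. Under the lever, 3 to 11 mm above the panel top, the interlock disc is clamped to it: steel, 40 mm radius, with one 15 mm wide slot. The selector's bolt can move only when the slot faces it.
- isolator_shaft (a joint): Isolator lever angle, rad, growing clockwise seen from above; at 0 the bar points along the panel's -x. Starts between -0.15 and 0.10. The lever is clamped on its disc at another angle each time, so its rigid stop lies anywhere from 0.55 to 1.45 and must be felt; before it the turn is even. The slot admits the bolt only within about 0.06 rad of the stop.
- selector: Short handle: a dark steel crank arm 14 mm wide, 84 to 92 mm above the bench, with an upright round black grip, 18 mm in diameter, at its end. Origin on its pivot axis at panel-top height; its axes are the panel's when selector_shaft reads 0, and the arm then points 70 degrees clockwise (from above) of the panel's +x. Free turning takes 0.3 N m.
- selector_grip (a point): Where to take the selector crank: on the axis of the round grip, 75 mm from the pivot, 42 mm above the panel top (112 mm above the bench); the grip reaches from 91 to 127 mm above the bench. Moves with the crank.
- selector_pivot (a point): Point on the selector's pivot axis, level with selector_grip; fixed to the panel. A 40 mm steel tail with an 8 mm bolt pin reaches from the pivot to the rim of the isolator's disc, 3 to 20 mm above the panel top.
- selector_shaft (a joint): Selector crank angle, rad, growing clockwise seen from above; 0 at the start. Unless the isolator is at its stop it moves only about 0.04 and is then blocked. Once freed it turns to its rigid stop at 0.61, where its bolt, in the slot, locks the isolator.
- stop_posts: The two fixed steel stop posts, 8 to 10 mm thick and 16 mm high, standing on the panel top, 47 mm from the isolator pivot and 41 mm from the selector pivot, below the handles; a lug on each shaft comes up against its post. Origin: that of the panel.
- mug: Bystander: dark green mug, 80 mm wide, 90 mm high, right of the panel. Origin under its centre.
- pliers: Bystander: pliers with red handles, about 155 mm long, lying flat, in front of the panel. Origin at the joint.
- screwdriver: Bystander: screwdriver lying in front of the panel.
- nut: Bystander: steel hexagon nut, 27 mm wide, 13 mm high, lying on the panel's top at its near right corner.
- tape_roll: Bystander: black roll of tape, 76 mm wide, 24 mm high, lying left of the panel.
- jar: Bystander: clear jar with a steel cap, 64 mm wide, 85 mm high, left of the panel.

How it is judged:
By the outcome, as a careful person would: the job done as asked, in the order asked, and still so for the second after the job is handed in, with the robot touching nothing.
It also fails if it takes over 70 s, if anything falls off the work surface, if the arm or the gripper's body presses on something with over 40 N, if the wrist force passes 120 N, or if a joint passes its speed limit or range.

## Working session

There is one attempt and no reset: what is moved stays moved. The work goes in short steps, Python scripts to look and compute and a tool call to move; the robot and the scene stay as the last step left them, time stands still between calls to the robot, and variables do not carry over. Pictures are saved under pics/ and viewed, at most 10 in all, crops included, and the job is handed in when it is done.

Besides the shell and the picture viewer there is one more tool, called after ">>>" as name(argument=value, ...) on one line, values as JSON. servo_tool: Moves the arm, as the interface text tells. Its arguments: {"type":"object","properties":{"targets":{"type":"array"},"newtons":{"type":"number"}},"required":["targets"]}

```bash
mkdir -p pics; python3 - <<'E'
from workcell import robot
import cv2
for n in("scene","top"):
    im=robot.read_camera(n); cv2.imwrite(f"pics/{n}0.png",im[:,:,::-1])
    c=robot.get_calibration(n); print(n,c)
print(robot.sense())
E
```

```text
scene {'vertical_fov': 51.0939448956545, 'cx': 323.70013230592275, 'cy': 203.37786574111982, 'R': array([[-0.66598351,  0.74586779, -0.01213288],
       [ 0.51161286,  0.44486037, -0.73508607],
       [-0.54287958, -0.49576254, -0.67786523]]), 't': array([ 0.3233814 , -0.21666363,  1.43178758])}
top {'vertical_fov': 43.6078012849857, 'cx': 317.38166970186353, 'cy': 199.06250819984996, 'R': array([[ 0.02118386, -0.99967392, -0.01425825],
       [-0.99030292, -0.01902247, -0.13761639],
       [ 0.13730029,  0.01703523, -0.99038297]]), 't': array([0.04871786, 0.51426679, 0.99498522])}
{'clock': 0.1, 'joints': array([ 1.11049697e+00,  3.07522921e-01,  1.50756013e+00, -1.39520714e-05,
        1.32840330e+00, -7.34939410e-02]), 'dq': array([ 0.00125756, -0.00325342, -0.0029851 ,  0.00016122,  0.00050191,
       -0.0001746 ]), 'joint_torque': array([ 1.96880237e-04, -4.58525598e+01, -2.52609783e+01,  4.90776563e-05,
        5.53568170e-03, -6.14666078e-06]), 'ee_pos': array([0.21664886, 0.5319366 , 0.23045243]), 'eef_rot': array([-2.43191158e-04,  1.92197533e-01,  9.81355803e-01, -9.15113163e-04]), 'contact_force': array([0.5086558 , 0.0359178 , 0.12728106]), 'torque': array([-0.0382091 ,  0.02853534, -0.05295393]), 'gripper_force': 0.0, 'grip_width': 0.08552839584029646}
```

View pics/top0.png

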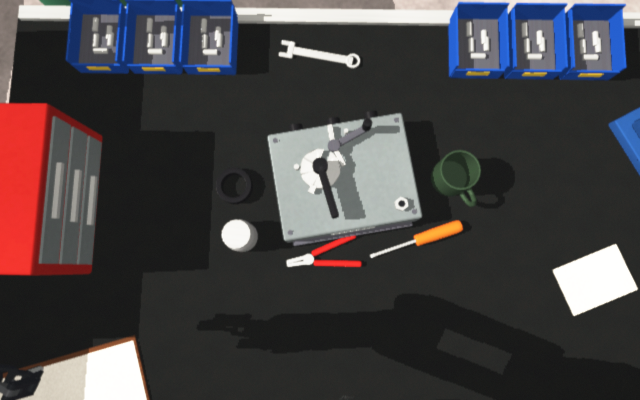

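View pics/scene0.png

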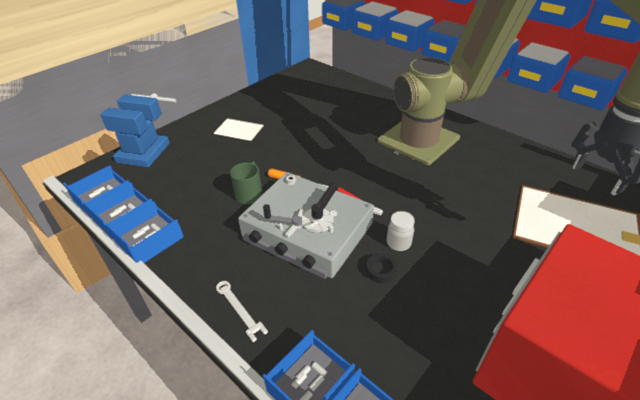

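The top view shows the panel with top corners near (268,135), (403,114), (421,218) and (286,240). The isolator pivot is at about (320,166) and its bar tip at (334,216). The selector pivot is at about (334,146) and its grip at (367,124). The nut is at (402,204). The scene view agrees with this layout.

```bash
cat > h.py <<'E'
from workcell import robot
import cv2, numpy as np
from scipy.spatial.transform import Rotation as Ro
def cast(c,uv,z,h=400):
    f=h/2/np.tan(np.radians(c["vertical_fov"])/2); R,t=np.array(c["R"]),np.array(c["t"])
    uv=np.atleast_2d(uv).astype(float)
    d=np.c_[(uv[:,0]-c["cx"])/f,(uv[:,1]-c["cy"])/f,np.ones(len(uv))]@R
    o=-R.T@t
    return o+d*((z-o[2])/d[:,2])[:,None]
def st():
    s=robot.sense(); q=s["eef_rot"]; R=Ro.from_quat([q[1],q[2],q[3],q[0]])
    return s,np.array(s["ee_pos"]),R.as_matrix()
E
python3 - <<'E'
from h import *
im=cv2.imread("pics/top0.png"); c=robot.get_calibration("top")
hsv=cv2.cvtColor(im,cv2.COLOR_BGR2HSV)
m=((hsv[...,2]>110)&(hsv[...,1]<60)).astype(np.uint8); m[:, :255]=0; m[:,430:]=0; m[:105]=0; m[250:]=0
m=cv2.morphologyEx(m,cv2.MORPH_OPEN,np.ones((5,5)))
k=max(cv2.findContours(m,0,1)[0],key=cv2.contourArea)
p=cast(c,cv2.convexHull(k)[:,0],.07)[:,:2]
r=cv2.minAreaRect((p*1000).astype(np.float32)); print("rect",r, cv2.boxPoints(r))
d=((hsv[...,2]<45)).astype(np.uint8)
for nm,(x0,y0,x1,y1),z in(("bar",(308,150,345,222),.12),("grip",(358,116,376,134),.127)):
    q=np.zeros_like(d); q[y0:y1,x0:x1]=d[y0:y1,x0:x1]
    k=max(cv2.findContours(q,0,1)[0],key=cv2.contourArea)
    print(nm,cv2.contourArea(k),k[:,0].min(0),k[:,0].max(0)); pp=cast(c,k[:,0],z)[:,:2]*1000
    print(cv2.minAreaRect(pp.astype(np.float32)),cv2.boxPoints(cv2.minAreaRect(pp.astype(np.float32))))
print(cast(c,[[320,166],[334,216],[367,124]],.12))
cv2.imwrite("pics/crop.png",cv2.resize(im[105:250,255:430],None,fx=4,fy=4,interpolation=2))
E
```

```text
rect ((555.7109985351562, 7.801177978515625), (223.0321502685547, 277.6379089355469), 10.851173400878906) [[ 420.05505  123.14413]
 [ 472.32275 -149.52948]
 [ 691.36694 -107.54177]
 [ 639.09924  165.13184]]
bar 44.5 [321 168] [332 200]
((529.9413452148438, 41.2056770324707), (63.031898498535156, 9.164467811584473), 13.994872093200684) [[498.25272   38.030235]
 [500.46902   29.137794]
 [561.63      44.38112 ]
 [559.4137    53.27356 ]]
grip 45.0 [358 116] [370 130]
((651.7550048828125, -31.09508514404297), (32.14191818237305, 17.891469955444336), 24.360214233398438) [[633.425    -29.574606]
 [640.80475  -45.873203]
 [670.085    -32.615562]
 [662.70526  -16.316967]]
[[ 0.56534405  0.05400068  0.12      ]
 [ 0.46993746  0.02568739  0.12      ]
 [ 0.64956553 -0.03499276  0.12      ]]
```

View pics/crop.png

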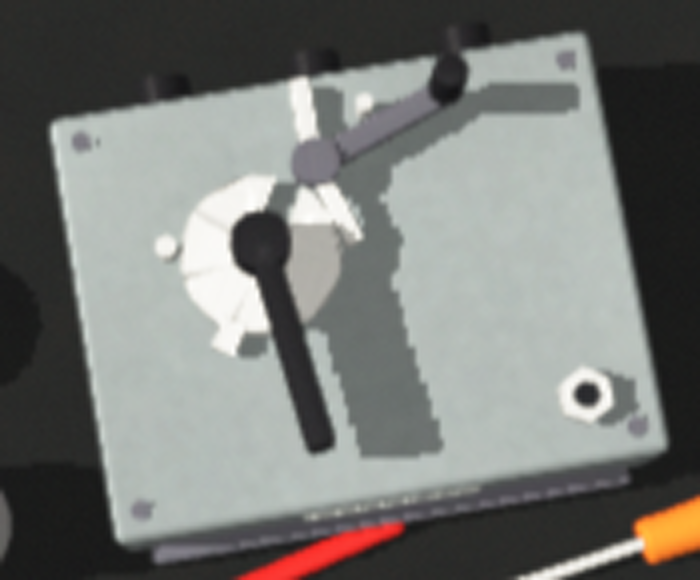

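Everything is consistent: the panel centre is (0.556,0.008) with yaw 10.9°, and the isolator pivot is at about (0.566,0.055) with its bar pointing along 197°. The selector grip is at about (0.650,-0.035). I'll push with closed fingers from the bar's right side, starting at about (0.499,0.003).

>>> servo_tool(targets=[1,-4.6,-3.84,0,0,0,0,1,-4.6,-3.84,0,0,0,0,1,-4.6,-3.84,0,0,0,0,1,-4.6,-3.84,0,0,0,0,1,-4.6,-3.84,0,0,0,0], newtons=40)

```text
clock: 0.72
ee_pos: [0.3579, 0.2662, 0.2311]
eef_rot: [-0.0, 0.192, 0.981, -0.0]
contact_force: [1.1, 0.5, -0.1]
grip_width: 0.0
gripper_force: 0.0
```

>>> servo_tool(targets=[1,-4.6,-3.84,0,0,0,0,1,-4.6,-3.84,0,0,0,0,1,-4.6,-3.84,0,0,0,0,1,-4.6,-3.84,0,0,0,0,1,-4.6,-3.84,0,0,0,0])

```text
clock: 1.35
ee_pos: [0.4985, 0.0015, 0.2311]
eef_rot: [-0.0, 0.192, 0.981, 0.0]
contact_force: [0.6, 1.2, 0.2]
grip_width: -0.0002
gripper_force: 0.0
```

>>> servo_tool(targets=[1,0,0,0,0,0,10.2,1,0,0,0,0,0,10.2,1,0,0,0,0,0,10.2,1,0,0,0,0,0,10.2,1,0,0,0,0,0,10.2])

```text
clock: 1.98
ee_pos: [0.4977, 0.0033, 0.2308]
eef_rot: [-0.0, 0.598, 0.801, -0.0]
contact_force: [0.7, -0.1, -0.2]
grip_width: -0.0
gripper_force: 0.0
```

```bash
python3 - <<'E'
from h import *
s,p,R=st(); print(p,R.round(3),s["joints"].round(2),s["grip_width"],s["contact_force"])
im=robot.read_camera("wrist"); cv2.imwrite("pics/w1.png",im[:,:,::-1])
c=robot.get_calibration("wrist"); print(c)
P=np.array([[.490,.032,.12],[.566,.055,.12],[.466,.025,.12],p]); f=200/np.tan(np.radians(c["vertical_fov"])/2)
q=P@np.array(c["R"]).T+c["t"]; print(q[:,:2]/q[:,2:]*f+[c["cx"],c["cy"]])
E
```

```text
[0.49765512 0.00333044 0.23083411] [[-0.284  0.959 -0.001]
 [ 0.959  0.284  0.   ]
 [ 0.    -0.001 -1.   ]] [-0.08  0.2   1.66 -0.    1.28 -0.37] -1.897942560358419e-05 [ 0.68788998 -0.08797391 -0.181281  ]
{'vertical_fov': 63.6003799304213, 'cx': 317.87695374917826, 'cy': 199.74397828702422, 'R': array([[ 0.96037336,  0.27871051, -0.00186237],
       [ 0.26474075, -0.91010663,  0.3187762 ],
       [ 0.08715132, -0.30663722, -0.94782818]]), 't': array([-0.47921068, -0.17075923,  0.33789676])}
[[317.96168188 159.70525565]
 [417.76393185 158.61743886]
 [286.59655567 159.73508292]
 [316.32336043 262.76364413]]
```

View pics/w1.png

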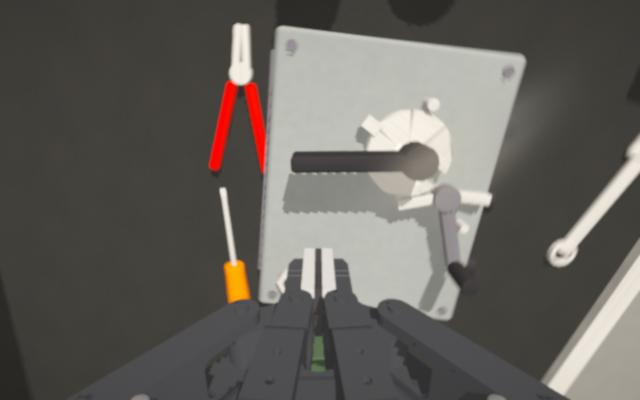

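The wrist view shows the bar at rows 152–170, with its tip at col 292 and its hub at about (418,160), within 2 px of my predicted points. The closed fingertips at (318,262) stand beside it, clear of the bar. Descend, then feel for the bar.

>>> servo_tool(targets=[1,0,0,4.5,0,0,0,1,0,0,4.5,0,0,0,1,0,0,4.5,0,0,0,1,0,0,0,0,0,0])

```text
clock: 2.52
ee_pos: [0.4946, 0.0036, 0.0934]
eef_rot: [-0.004, 0.595, 0.804, -0.002]
contact_force: [-1.0, 0.9, 1.0]
grip_width: -0.0001
gripper_force: 0.0
```

>>> servo_tool(targets=[1,0.2,0,0,0,0,0,1,0.2,0,0,0,0,0,1,0.2,0,0,0,0,0,1,0.1,0,0,0,0,0,1,0.0,0,0,0,0,0])

```text
clock: 3.15
ee_pos: [0.4962, 0.0101, 0.0967]
eef_rot: [0.0, 0.596, 0.803, 0.0]
contact_force: [0.5, -0.5, 0.3]
grip_width: -0.0001
gripper_force: 0.0
```

>>> servo_tool(targets=[1,0.1,0,0,0,0,0,1,0.1,0,0,0,0,0,1,0.1,0,0,0,0,0,1,0,0,0,0,0,0])

```text
clock: 3.65
ee_pos: [0.4957, 0.0115, 0.0964]
eef_rot: [0.001, 0.596, 0.803, -0.001]
contact_force: [0.6, -6.5, 0.2]
grip_width: -0.0001
gripper_force: 3.0
```

Contact is made at about 6.5 N, with a stiffness of about 4–5 N/mm. The stop post and the shaft lug are visible, so I'll estimate the free travel to set the pace.

```bash
python3 - <<'E'
from h import *
c={'vertical_fov': 63.6003799304213, 'cx': 317.87695374917826, 'cy': 199.74397828702422, 'R': np.array([[ 0.96037336,  0.27871051, -0.00186237],
       [ 0.26474075, -0.91010663,  0.3187762 ],[ 0.08715132, -0.30663722, -0.94782818]]), 't':np.array([-0.47921068, -0.17075923,  0.33789676])}
ct=robot.get_calibration("top")
pv=np.array([.5665,.055])
for n,cc,uv in(("w",c,[[372,126],[431,104],[292,161]]),("t",ct,[[255+228/4,105+338/4],[255+166/4,105+246/4],[255+320/4,105+440/4]])):
    for q,z in zip(uv,(.08,.083,.118)):
        d=cast(cc,q,z)[0,:2]-pv; print(n,np.hypot(*d).round(4),np.degrees(np.arctan2(d[1],d[0])).round(1)%360)
E
```

```text
w 0.0384 162.0
w 0.0442 82.5
w 0.1008 197.5
t 0.043 160.5
t 0.0464 84.3
t 0.0994 198.3
```

Lug to post is about 77°, less about 12° of half-widths, so roughly 65° of travel and a stop near 1.0 rad. Free travel is certain to 0.55. I'll go along the arc moderately first.

>>> servo_tool(targets=[1,0.42,-0.1,0,0,0,3,1,0.42,-0.1,0,0,0,3,1,0.42,-0.1,0,0,0,3,1,0.42,-0.1,0,0,0,3,1,0.42,-0.1,0,0,0,3])

```text
clock: 4.28
ee_pos: [0.4874, 0.0304, 0.0964]
eef_rot: [0.002, 0.696, 0.718, -0.001]
contact_force: [1.1, -9.7, -0.5]
grip_width: -0.0001
gripper_force: 4.7
```

>>> servo_tool(targets=[1,0.42,-0.1,0,0,0,3,1,0.42,-0.1,0,0,0,3,1,0.42,-0.1,0,0,0,3,1,0,0,0,0,0,0,1,0,0,0,0,0,0])

```text
clock: 4.9
ee_pos: [0.4848, 0.0435, 0.0964]
eef_rot: [0.002, 0.75, 0.662, -0.0]
contact_force: [2.2, -6.7, -0.3]
grip_width: -0.0001
gripper_force: 3.5
```

```bash
cat >> h.py <<'E'
def lev(pv=np.array([.5665,.055])):
    s,p,R=st(); d=(p[:2]-pv); x,y=R[:2,0],R[:2,1]
    print("t",s["clock"],"p",p.round(4),"tool-frame of pivot",(-d@x).round(4),(-d@y).round(4),"z",p[2].round(4),"Fx,Fy",(s["contact_force"][:2]@x).round(2),(s["contact_force"][:2]@y).round(2),"Fz",round(float(s["contact_force"][2]),2),"Mz",s["torque"].round(2),
      "toolx",np.degrees(np.arctan2(x[1],x[0])).round(2),s["joints"].round(2))
E
python3 -c "from h import *;lev()"
```

```text
t 4.9 p [0.4848 0.0435 0.0964] tool-frame of pivot 0.0215 0.0797 z 0.0964 Fx,Fy -6.36 3.01 Fz -0.3 Mz [-1.18 -0.33  0.01] toolx 82.89 [ 0.01  0.34  1.87 -0.    0.93  0.13]
```

>>> servo_tool(targets=[1,0.42,-0.1,0,0,0,3,1,0.42,-0.1,0,0,0,3,1,0.42,-0.1,0,0,0,3,1,0.42,-0.1,0,0,0,3,1,0.42,-0.1,0,0,0,3])

```text
clock: 5.52
ee_pos: [0.4845, 0.0644, 0.0964]
eef_rot: [0.002, 0.83, 0.558, -0.001]
contact_force: [2.5, -9.7, 0.1]
grip_width: -0.0004
gripper_force: 4.5
```

```bash
python3 - <<'E'
from h import *
lev()
im=robot.read_camera("wrist"); c=robot.get_calibration("wrist"); ct=robot.get_calibration("top")
t=robot.read_camera("top")
f=200/np.tan(np.radians(c["vertical_fov"])/2)
q=np.array(c["R"])@[.5665,.055,.08]+c["t"]; print(q[:2]/q[2]*f+[c["cx"],c["cy"]])
o=np.hstack([im[:300,200:600],cv2.resize(t[120:220,270:400],(390,300),interpolation=2)])[:,:800]
cv2.imwrite("pics/m1.png",o[:,:,::-1])
E
```

```text
t 5.525 p [0.4845 0.0644 0.0964] tool-frame of pivot 0.0223 0.0794 z 0.0964 Fx,Fy -8.06 6.04 Fz 0.08 Mz [-1.62 -0.36  0.01] toolx 67.81 [ 0.05  0.34  1.86 -0.01  0.94  0.44]
[466.45296975 211.04444391]
```

View pics/m1.png

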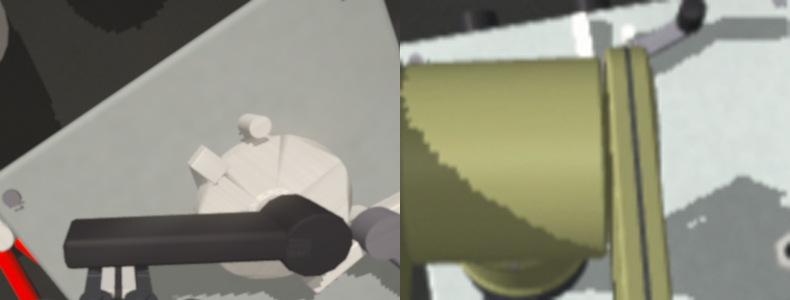

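The wrist crop shows the lug at about (208,165) and the stop post at about (255,128). There are roughly 20–25° left, which agrees with the estimate. The top view is hidden by the arm. Another 10°, then small felt steps.

>>> servo_tool(targets=[1,0.35,-0.06,0,0,0,2.5,1,0.35,-0.06,0,0,0,2.5,1,0.35,-0.06,0,0,0,2.5,1,0.35,-0.08,0,0,0,2.5,1,0,0,0,0,0,0])

```text
clock: 6.25
ee_pos: [0.4875, 0.0784, 0.0963]
eef_rot: [0.002, 0.875, 0.484, -0.001]
contact_force: [0.5, -8.6, 0.4]
grip_width: 0.0002
gripper_force: 3.7
```

```bash
python3 -c "from h import *;lev()"
```

```text
t 6.25 p [0.4875 0.0784 0.0963] tool-frame of pivot 0.0222 0.0793 z 0.0963 Fx,Fy -7.05 5.02 Fz 0.39 Mz [-1.38 -0.11 -0.03] toolx 57.89 [ 0.08  0.35  1.85 -0.    0.94  0.64]
```

>>> servo_tool(targets=[1,0.08,-0.01,0,0,0,0.6,1,0.09,-0.02,0,0,0,0.6,1,0,0,0,0,0,0])

```text
clock: 6.62
ee_pos: [0.4878, 0.0796, 0.0963]
eef_rot: [0.002, 0.88, 0.475, -0.001]
contact_force: [0.3, -9.1, 1.8]
grip_width: -0.0003
gripper_force: 4.2
```

```bash
python3 -c "from h import *;lev()"
```

```text
t 6.625 p [0.4878 0.0796 0.0963] tool-frame of pivot 0.0226 0.0793 z 0.0963 Fx,Fy -7.4 5.24 Fz 1.83 Mz [-1.45  0.06 -0.01] toolx 56.7 [ 0.08  0.35  1.85 -0.01  0.94  0.66]
```

>>> servo_tool(targets=[1,0.14,-0.03,0,0,0,1,1,0.14,-0.03,0,0,0,1,1,0.14,-0.03,0,0,0,1,1,0,0,0,0,0,0])

```text
clock: 7.12
ee_pos: [0.4892, 0.0836, 0.0963]
eef_rot: [0.002, 0.892, 0.452, -0.001]
contact_force: [-0.2, -9.4, 1.8]
grip_width: -0.0
gripper_force: 4.1
```

>>> servo_tool(targets=[1,0.09,-0.02,0,0,0,0.6,1,0.08,-0.01,0,0,0,0.6,1,0,0,0,0,0,0])

```text
clock: 7.5
ee_pos: [0.4897, 0.0851, 0.0963]
eef_rot: [0.002, 0.897, 0.442, -0.002]
contact_force: [-0.8, -8.9, 3.3]
grip_width: 0.0001
gripper_force: 4.2
```

```bash
python3 -c "from h import *;lev()"
```

```text
t 7.5 p [0.4897 0.0851 0.0963] tool-frame of pivot 0.0228 0.0792 z 0.0963 Fx,Fy -7.53 4.73 Fz 3.31 Mz [-1.49  0.13 -0.02] toolx 52.5 [ 0.09  0.35  1.84 -0.01  0.95  0.75]
```

>>> servo_tool(targets=[1,0.08,-0.01,0,0,0,0.6,1,0.08,-0.02,0,0,0,0.6,1,0,0,0,0,0,0])

```text
clock: 7.88
ee_pos: [0.4903, 0.0866, 0.0963]
eef_rot: [0.002, 0.901, 0.433, -0.002]
contact_force: [-0.9, -9.8, 3.5]
grip_width: 0.0002
gripper_force: 4.2
```

>>> servo_tool(targets=[1,0.08,-0.01,0,0,0,0.6,1,0.08,-0.02,0,0,0,0.6,1,0,0,0,0,0,0])

```text
clock: 8.25
ee_pos: [0.4909, 0.088, 0.0963]
eef_rot: [0.001, 0.906, 0.423, -0.002]
contact_force: [-1.9, -9.0, 3.5]
grip_width: -0.0001
gripper_force: 4.3
```

>>> servo_tool(targets=[1,0.08,-0.01,0,0,0,0.6,1,0.08,-0.02,0,0,0,0.6,1,0,0,0,0,0,0])

```text
clock: 8.62
ee_pos: [0.4915, 0.0895, 0.0963]
eef_rot: [0.001, 0.91, 0.414, -0.002]
contact_force: [-0.6, -9.2, 4.6]
grip_width: 0.0001
gripper_force: 4.3
```

>>> servo_tool(targets=[1,0.08,-0.01,0,0,0,0.6,1,0.08,-0.02,0,0,0,0.6,1,0,0,0,0,0,0])

```text
clock: 9.0
ee_pos: [0.4922, 0.0909, 0.0963]
eef_rot: [0.001, 0.915, 0.404, -0.002]
contact_force: [-2.4, -9.5, 5.0]
grip_width: -0.0004
gripper_force: 4.3
```

>>> servo_tool(targets=[1,0.08,-0.01,0,0,0,0.6,1,0.08,-0.02,0,0,0,0.6,1,0,0,0,0,0,0])

```text
clock: 9.38
ee_pos: [0.4929, 0.0923, 0.0962]
eef_rot: [0.001, 0.919, 0.395, -0.002]
contact_force: [-2.8, -8.2, 3.5]
grip_width: 0.0001
gripper_force: 4.3
```

```bash
python3 -c "from h import *;lev()"
```

```text
t 9.375 p [0.4929 0.0923 0.0962] tool-frame of pivot 0.0236 0.0791 z 0.0962 Fx,Fy -7.87 3.61 Fz 3.51 Mz [-1.37  0.36 -0.  ] toolx 46.5 [ 0.1   0.36  1.83 -0.    0.95  0.87]
```

>>> servo_tool(targets=[1,0.08,-0.01,0,0,0,0.5,1,0.08,-0.02,0,0,0,0.5,1,0,0,0,0,0,0])

```text
clock: 9.75
ee_pos: [0.4936, 0.0937, 0.0962]
eef_rot: [0.001, 0.922, 0.387, -0.002]
contact_force: [-3.4, -8.7, 4.5]
grip_width: 0.0004
gripper_force: 4.3
```

>>> servo_tool(targets=[1,0.08,-0.01,0,0,0,0.5,1,0.08,-0.02,0,0,0,0.5,1,0,0,0,0,0,0])

```text
clock: 10.12
ee_pos: [0.4944, 0.0951, 0.0962]
eef_rot: [0.001, 0.926, 0.379, -0.002]
contact_force: [-3.2, -9.0, 5.5]
grip_width: -0.0001
gripper_force: 4.3
```

>>> servo_tool(targets=[1,0.08,-0.01,0,0,0,0.5,1,0.08,-0.02,0,0,0,0.5,1,0,0,0,0,0,0])

```text
clock: 10.5
ee_pos: [0.4945, 0.0957, 0.0962]
eef_rot: [0.002, 0.929, 0.371, -0.003]
contact_force: [-4.1, -10.8, 6.4]
grip_width: 0.0001
gripper_force: 5.6
```

Movement fell to 0.6 mm and the force rose, so this is probably the stop. A small confirming step.

>>> servo_tool(targets=[1,0.07,0,0,0,0,0,1,0,0,0,0,0,0])

```text
clock: 10.75
ee_pos: [0.4946, 0.0958, 0.0962]
eef_rot: [0.002, 0.929, 0.371, -0.004]
contact_force: [-5.7, -12.8, 7.0]
grip_width: -0.0
gripper_force: 6.3
```

```bash
python3 - <<'E'
from h import *
lev()
im=robot.read_camera("wrist")
cv2.imwrite("pics/m2.png",cv2.resize(im[:300,240:640],(800,600))[:,:,::-1])
E
```

```text
t 10.75 p [0.4946 0.0958 0.0962] tool-frame of pivot 0.024 0.0791 z 0.0962 Fx,Fy -12.93 5.32 Fz 7.0 Mz [-1.88  0.8  -0.04] toolx 43.53 [ 0.11  0.36  1.83 -0.01  0.96  0.93]
```

View pics/m2.png

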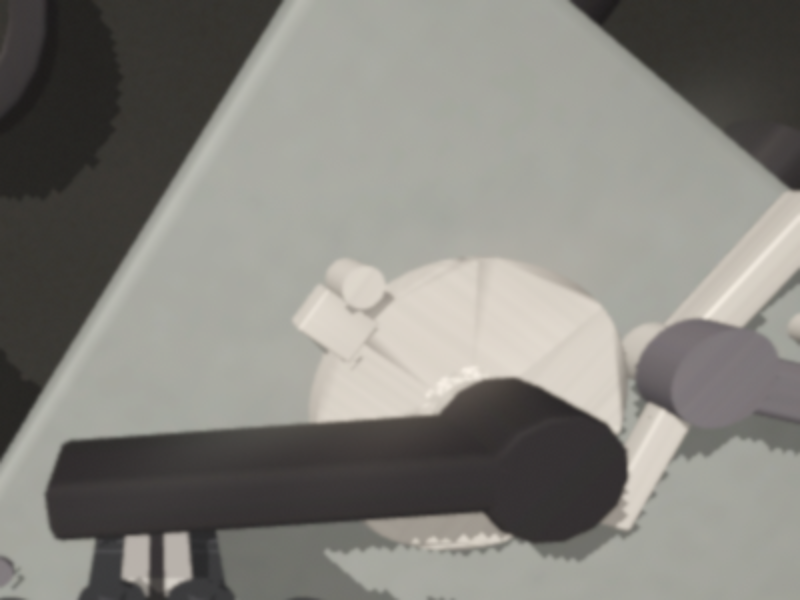

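The wrist view shows the lug at (335,322) pressed against the post at (358,285), and the force is 5 N over free turning. The isolator is home. Back away, lift and go over beyond the selector grip.

>>> servo_tool(targets=[1,-0.2,0,0,0,0,0,1,-0.8,0,0,0,0,0,1,-2,0,0,0,0,0,1,0,0,-5,0,0,0,1,0,0,-5,0,0,0])

```text
clock: 11.42
ee_pos: [0.4738, 0.0779, 0.1965]
eef_rot: [-0.001, 0.929, 0.37, -0.002]
contact_force: [0.7, -0.2, -0.4]
grip_width: 0.0002
gripper_force: 0.0
```

>>> servo_tool(targets=[1,2.2,5.2,0,0,0,0,1,2.2,5.2,0,0,0,0,1,2.2,5.2,0,0,0,0,1,2.2,5.2,0,0,0,6.2,1,0,0,0,0,0,6.3])

```text
clock: 12.05
ee_pos: [0.6857, -0.0146, 0.1948]
eef_rot: [0.0, 0.965, 0.264, 0.0]
contact_force: [-0.3, 0.8, -0.0]
grip_width: -0.0001
gripper_force: 0.0
```

>>> servo_tool(targets=[1,0,0,0,0,0,0,1,0,0,0,0,0,0])

```text
clock: 12.3
ee_pos: [0.6815, -0.0119, 0.1961]
eef_rot: [-0.0, 0.964, 0.268, -0.001]
contact_force: [1.5, 0.6, -0.4]
grip_width: -0.0001
gripper_force: 0.0
```

```bash
python3 - <<'E'
from h import *
lev(np.array([.6116,.0297]))
s,p,R=st()
t=robot.read_camera("top");im=robot.read_camera("wrist"); c=robot.get_calibration("wrist")
f=200/np.tan(np.radians(c["vertical_fov"])/2)
P=np.array([[.650,-.035,.127],[.6116,.0297,.092],p]); q=P@np.array(c["R"]).T+c["t"]; print(q[:,:2]/q[:,2:]*f+[c["cx"],c["cy"]])
o=np.vstack([im,cv2.resize(t[100:225,240:440],(640,400),interpolation=2)])
cv2.imwrite("pics/m3.png",cv2.resize(o,(480,600),interpolation=3)[:,:,::-1])
E
```

```text
t 12.3 p [ 0.6815 -0.0119  0.1961] tool-frame of pivot -0.0384 -0.0717 z 0.1961 Fx,Fy 1.56 0.26 Fz -0.45 Mz [-0.04 -0.04  0.03] toolx 31.05 [-0.08  0.48  1.31  0.    1.35  0.95]
[[321.68479325 263.78807074]
 [232.39856604 242.40464921]
 [316.44068924 265.08105148]]
```

View pics/m3.png

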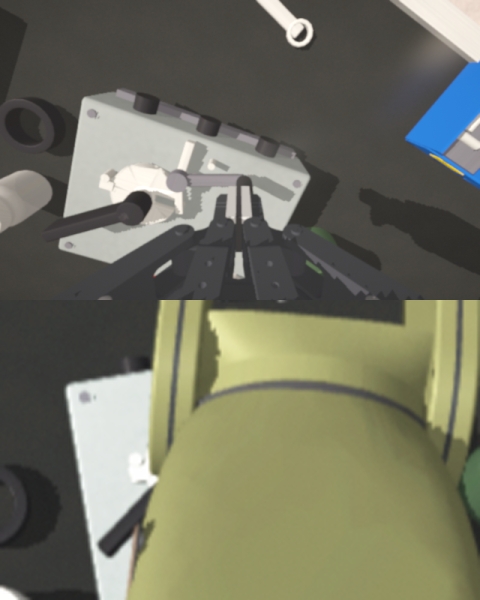

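The wrist picture shows the crank hub at (178,180) and the arm running right to the grip at (244,180), just beyond the fingertips. The isolator bar is where I left it. Geometry gives a 38 mm centre distance, so I descend with a gap of about 15 mm.

>>> servo_tool(targets=[1,0,0.3,4,0,0,0,1,0,0,4,0,0,0,1,0,0,1.6,0,0,0,1,0,0,0,0,0,0])

```text
clock: 12.9
ee_pos: [0.6834, -0.0142, 0.0995]
eef_rot: [-0.0, 0.964, 0.267, -0.001]
contact_force: [-0.4, -0.9, -0.0]
grip_width: 0.0004
gripper_force: 0.0
```

>>> servo_tool(targets=[1,-0.3,0,0,0,0,0,1,-0.3,0,0,0,0,0,1,-0.3,0,0,0,0,0,1,-0.2,0,0,0,0,0,1,0,0,0,0,0,0])

```text
clock: 13.52
ee_pos: [0.6747, -0.0204, 0.1005]
eef_rot: [0.0, 0.964, 0.267, 0.0]
contact_force: [0.6, -0.2, -0.5]
grip_width: 0.0002
gripper_force: 0.0
```

```bash
python3 -c "from h import *;lev(np.array([.6116,.0297]))"
```

```text
t 13.525 p [ 0.6747 -0.0204  0.1005] tool-frame of pivot -0.0284 -0.0754 z 0.1005 Fx,Fy 0.42 0.48 Fz -0.52 Mz [0.   0.01 0.04] toolx 30.93 [-0.09  0.55  1.44  0.    1.15  0.94]
```

>>> servo_tool(targets=[1,-0.1,0,0,0,0,0,1,-0.1,0,0,0,0,0,1,-0.1,0,0,0,0,0,1,-0.1,0,0,0,0,0,1,0,0,0,0,0,0])

```text
clock: 14.15
ee_pos: [0.6714, -0.0223, 0.1003]
eef_rot: [-0.0, 0.964, 0.267, -0.0]
contact_force: [-1.1, 0.1, -0.4]
grip_width: -0.0001
gripper_force: 0.0
```

>>> servo_tool(targets=[1,-0.1,0,0,0,0,0,1,-0.1,0,0,0,0,0,1,0,0,0,0,0,0])

```text
clock: 14.52
ee_pos: [0.6697, -0.0233, 0.1003]
eef_rot: [-0.0, 0.964, 0.267, -0.0]
contact_force: [0.2, -0.7, -0.6]
grip_width: -0.0003
gripper_force: 0.0
```

```bash
python3 -c "from h import *;lev(np.array([.6116,.0297]))"
```

```text
t 14.525 p [ 0.6697 -0.0233  0.1003] tool-frame of pivot -0.0225 -0.0753 z 0.1003 Fx,Fy -0.17 0.73 Fz -0.55 Mz [-0.02  0.02 -0.04] toolx 30.94 [-0.1   0.55  1.46  0.    1.14  0.93]
```

>>> servo_tool(targets=[1,-0.1,0,0,0,0,0,1,-0.1,0,0,0,0,0,1,0,0,0,0,0,0])

```text
clock: 14.9
ee_pos: [0.6679, -0.0244, 0.1003]
eef_rot: [0.0, 0.964, 0.267, -0.0]
contact_force: [-0.1, -0.6, -0.1]
grip_width: -0.0
gripper_force: 0.0
```

>>> servo_tool(targets=[1,-0.1,0,0,0,0,0,1,-0.05,0,0,0,0,0,1,0,0,0,0,0,0])

```text
clock: 15.28
ee_pos: [0.6675, -0.0247, 0.1004]
eef_rot: [-0.0, 0.964, 0.267, 0.001]
contact_force: [2.3, 2.3, -1.5]
grip_width: -0.0002
gripper_force: 1.7
```

```bash
python3 -c "from h import *;lev(np.array([.6116,.0297]))"
```

```text
t 15.275 p [ 0.6675 -0.0247  0.1004] tool-frame of pivot -0.02 -0.0754 z 0.1004 Fx,Fy 3.11 -0.77 Fz -1.53 Mz [ 0.3  -0.44  0.01] toolx 30.94 [-0.1   0.54  1.46  0.    1.14  0.93]
```

>>> servo_tool(targets=[1,-0.13,0.03,0,0,0,1,1,-0.1,0.03,0,0,0,0.8,1,0,0,0,0,0,0])

```text
clock: 15.65
ee_pos: [0.6653, -0.0268, 0.1004]
eef_rot: [0.0, 0.968, 0.251, 0.0]
contact_force: [3.8, 2.5, -3.0]
grip_width: -0.0002
gripper_force: 2.0
```

```bash
python3 -c "from h import *;lev(np.array([.6116,.0297]))"
```

```text
t 15.65 p [ 0.6653 -0.0268  0.1004] tool-frame of pivot -0.0194 -0.0755 z 0.1004 Fx,Fy 4.56 -0.3 Fz -2.96 Mz [ 0.36 -0.52 -0.01] toolx 29.12 [-0.1   0.54  1.47  0.    1.13  0.96]
```

Free turning is at about 4 N. One more small step takes it past the interlock play.

>>> servo_tool(targets=[1,-0.1,0.03,0,0,0,0.8,1,-0.1,0.03,0,0,0,0.8,1,0,0,0,0,0,0])

```text
clock: 16.02
ee_pos: [0.6635, -0.0284, 0.1004]
eef_rot: [0.0, 0.971, 0.238, -0.0]
contact_force: [3.5, 2.2, -1.0]
grip_width: 0.0001
gripper_force: 1.8
```

>>> servo_tool(targets=[1,-0.1,0.03,0,0,0,0.8,1,0,0,0,0,0,0])

```text
clock: 16.27
ee_pos: [0.6627, -0.029, 0.1003]
eef_rot: [0.0, 0.973, 0.231, -0.0]
contact_force: [2.5, 2.1, -0.5]
grip_width: -0.0
gripper_force: 1.8
```

```bash
python3 -c "from h import *;lev(np.array([.6116,.0297]))"
```

```text
t 16.275 p [ 0.6627 -0.029   0.1003] tool-frame of pivot -0.0193 -0.0755 z 0.1003 Fx,Fy 3.15 -0.79 Fz -0.55 Mz [ 0.37 -0.43  0.06] toolx 26.72 [-0.11  0.54  1.47 -0.    1.13  1.  ]
```

The crank is 0.07 rad past its start at free-turning force, so the interlock has cleared.

>>> servo_tool(targets=[1,-0.13,0.03,0,0,0,1,1,-0.13,0.03,0,0,0,1,1,-0.13,0.03,0,0,0,1])

```text
clock: 16.65
ee_pos: [0.6597, -0.0316, 0.1003]
eef_rot: [0.0, 0.979, 0.205, 0.0]
contact_force: [3.6, 1.1, -1.1]
grip_width: -0.0001
gripper_force: 2.0
```

>>> servo_tool(targets=[1,-0.2,0.05,0,0,0,1.5,1,-0.2,0.05,0,0,0,1.5,1,-0.2,0.05,0,0,0,1.5,1,-0.2,0.05,0,0,0,1.5,1,0,0,0,0,0,0])

```text
clock: 17.27
ee_pos: [0.6526, -0.0364, 0.1003]
eef_rot: [0.0, 0.988, 0.154, -0.0]
contact_force: [2.2, 2.6, -0.5]
grip_width: -0.0001
gripper_force: 1.5
```

```bash
python3 -c "from h import *;lev(np.array([.6116,.0297]))"
```

```text
t 17.275 p [ 0.6526 -0.0364  0.1003] tool-frame of pivot -0.0189 -0.0755 z 0.1003 Fx,Fy 2.9 -1.82 Fz -0.45 Mz [ 0.35 -0.44  0.05] toolx 17.71 [-0.12  0.53  1.49 -0.    1.12  1.14]
```

>>> servo_tool(targets=[1,-0.26,0.06,0,0,0,2,1,-0.26,0.06,0,0,0,2,1,-0.26,0.06,0,0,0,2,1,-0.26,0.06,0,0,0,2,1,-0.26,0.06,0,0,0,2])

```text
clock: 17.9
ee_pos: [0.641, -0.0423, 0.1003]
eef_rot: [-0.0, 0.998, 0.066, 0.0]
contact_force: [3.9, 2.7, -0.9]
grip_width: -0.0001
gripper_force: 2.0
```

>>> servo_tool(targets=[1,-0.13,0.03,0,0,0,1,1,-0.13,0.03,0,0,0,1,1,-0.13,0.03,0,0,0,1,1,-0.13,0.03,0,0,0,1,1,0,0,0,0,0,0])

```text
clock: 18.52
ee_pos: [0.6359, -0.0441, 0.1003]
eef_rot: [0.0, 0.999, 0.033, -0.0]
contact_force: [3.7, 2.6, -0.8]
grip_width: 0.0001
gripper_force: 1.6
```

```bash
python3 -c "from h import *;lev(np.array([.6116,.0297]))"
```

```text
t 18.525 p [ 0.6359 -0.0441  0.1003] tool-frame of pivot -0.0195 -0.0752 z 0.1003 Fx,Fy 3.82 -2.37 Fz -0.84 Mz [ 0.42 -0.54 -0.09] toolx 3.73 [-0.14  0.51  1.53 -0.    1.1   1.37]
```

>>> servo_tool(targets=[1,-0.13,0.03,0,0,0,1,1,-0.13,0.03,0,0,0,1,1,-0.13,0.03,0,0,0,1,1,-0.1,0.02,0,0,0,0.8,1,0,0,0,0,0,0])

```text
clock: 19.15
ee_pos: [0.631, -0.0455, 0.1003]
eef_rot: [0.0, 1.0, -0.001, -0.0]
contact_force: [3.5, 1.9, -0.6]
grip_width: -0.0002
gripper_force: 1.7
```

>>> servo_tool(targets=[1,-0.08,0.02,0,0,0,0.6,1,-0.08,0.02,0,0,0,0.6,1,0,0,0,0,0,0])

```text
clock: 19.52
ee_pos: [0.6295, -0.0458, 0.1003]
eef_rot: [0.0, 1.0, -0.011, -0.0]
contact_force: [3.5, 2.6, -0.3]
grip_width: -0.0001
gripper_force: 1.8
```

>>> servo_tool(targets=[1,-0.08,0.02,0,0,0,0.6,1,-0.08,0.02,0,0,0,0.6,1,0,0,0,0,0,0])

```text
clock: 19.9
ee_pos: [0.6279, -0.0461, 0.1003]
eef_rot: [0.0, 1.0, -0.022, -0.0]
contact_force: [3.9, 2.8, -0.3]
grip_width: 0.0001
gripper_force: 1.8
```

>>> servo_tool(targets=[1,-0.08,0.02,0,0,0,0.6,1,-0.08,0.02,0,0,0,0.6,1,0,0,0,0,0,0])

```text
clock: 20.27
ee_pos: [0.6273, -0.0463, 0.1004]
eef_rot: [-0.0, 0.999, -0.032, 0.001]
contact_force: [6.5, 2.6, -1.9]
grip_width: 0.0002
gripper_force: 2.7
```

The advance slowed to 0.6 mm and the force rose, with toolx at about -3.7°, which matches the stop at 0.61. A confirming nudge follows.

>>> servo_tool(targets=[1,-0.06,0,0,0,0,0,1,0,0,0,0,0,0])

```text
clock: 20.52
ee_pos: [0.6272, -0.0463, 0.1004]
eef_rot: [-0.0, 0.999, -0.032, 0.001]
contact_force: [5.7, 2.5, -1.8]
grip_width: -0.0001
gripper_force: 3.2
```

```bash
python3 -c "from h import *;lev(np.array([.6116,.0297]))"
```

```text
t 20.525 p [ 0.6272 -0.0463  0.1004] tool-frame of pivot -0.0205 -0.0749 z 0.1004 Fx,Fy 5.56 -2.87 Fz -1.84 Mz [ 0.31 -1.02 -0.02] toolx -3.69 [-0.14  0.5   1.56  0.    1.09  1.49]
```

>>> servo_tool(targets=[1,-0.07,0,0,0,0,0,1,0,0,0,0,0,0])

```text
clock: 20.78
ee_pos: [0.6271, -0.0464, 0.1005]
eef_rot: [-0.0, 0.999, -0.032, 0.002]
contact_force: [7.4, 2.0, -3.6]
grip_width: 0.0001
gripper_force: 3.7
```

```bash
python3 -c "from h import *;lev(np.array([.6116,.0297]))"
```

```text
t 20.775 p [ 0.6271 -0.0464  0.1005] tool-frame of pivot -0.0204 -0.0749 z 0.1005 Fx,Fy 7.23 -2.46 Fz -3.62 Mz [ 0.38 -1.27 -0.05] toolx -3.69 [-0.14  0.49  1.56  0.    1.09  1.49]
```

The crank is firmly home: it does not move and the force is about 4 N over free turning. Back off, lift, and move aside for a check.

>>> servo_tool(targets=[1,0.2,0,0,0,0,0,1,0.8,0,0,0,0,0,1,2,0,0,0,0,0,1,0,0,-5,0,0,0,1,0,0,-5,0,0,0])

```text
clock: 21.4
ee_pos: [0.6533, -0.0488, 0.1997]
eef_rot: [0.0, 0.999, -0.032, -0.003]
contact_force: [0.7, 0.1, 0.5]
grip_width: 0.0001
gripper_force: 0.0
```

>>> servo_tool(targets=[1,0,-5,-2,0,0,0,1,0,-5,-2,0,0,0,1,0,-5,0,0,0,0,1,0,-5,0,0,0,0,1,0,-5,0,0,0,0])

```text
clock: 22.02
ee_pos: [0.6699, 0.2017, 0.2398]
eef_rot: [0.001, 0.999, -0.032, -0.001]
contact_force: [0.1, -0.6, -0.3]
grip_width: 0.0002
gripper_force: 0.0
```

>>> servo_tool(targets=[1,0,-5,0,0,0,0,1,0,-5,0,0,0,0,1,0,-5,0,0,0,0,1,0,0,0,0,0,0,1,0,0,0,0,0,0])

```text
clock: 22.65
ee_pos: [0.6799, 0.35, 0.2394]
eef_rot: [0.001, 0.999, -0.032, -0.001]
contact_force: [0.0, -0.5, 0.4]
grip_width: -0.0002
gripper_force: 0.0
```

```bash
python3 - <<'E'
from h import *
lev()
t=robot.read_camera("top")
cv2.imwrite("pics/end.png",cv2.resize(t[80:290,200:480],(800,600),interpolation=2)[:,:,::-1])
E
```

```text
t 22.65 p [0.6799 0.35   0.2394] tool-frame of pivot -0.0944 0.3016 z 0.2394 Fx,Fy 0.08 0.48 Fz 0.38 Mz [ 0.03 -0.02  0.  ] toolx -3.65 [ 0.42  0.58  1.03 -0.    1.54  2.06]
```

View pics/end.png

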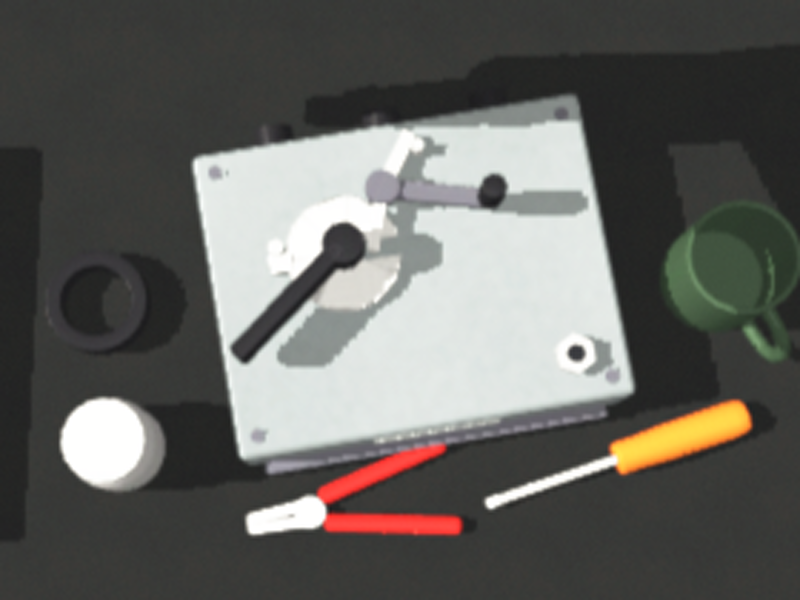

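The final view shows the isolator lug against its post at (277,257) and the selector lug against its post at (412,145), with its grip at (492,189). The bystanders look unmoved and the arm is clear.

```bash
python3 -c "from workcell import robot;print(robot.hand_in())"
```

```text
the job is handed in; nothing more can be done
None
```

The changeover is done and handed in: the isolator and then the selector were each swung clockwise until felt against their stops, about 5 N and 4 N over free turning, and the final picture shows the other things on the bench undisturbed.

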